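Show the shopkeeper a customer's order

ROBOT

A 6-joint arm with a two-finger parallel gripper is mounted at the origin on the work surface. World frame = base frame: x ahead of the robot, y to its left, z up, the work surface at z = 0. Lengths are in m, angles in rad, forces in N, time in s.
With the tool pointing down it reaches from about 0.35 to 0.775 m from the base axis. Payload 7.3 kg.
Tool frame: the origin (TCP) lies midway between the tips of the shut fingers; the grasp point (between the pads) lies 19 mm behind it; z points along the fingers, y is the direction in which the jaws open and shut (so a half turn about z gives the same grasp; the last joint's range is limited). The gripper opens to 92 mm and grips with 3 to 60 N. Pads are 19 mm wide; open, the fingers measure 130 mm over their backs; the gripper's body (75 mm by 190 mm) begins 47 mm behind the grasp point.
Start: joints at [-1.314, 0.342, 1.524, -0, 1.275, -0.146], TCP at [0.206, -0.483, 0.227] pointing down, gripper open.
Joint ranges: [-2.53, 2.53], [-0.77, 2.02], [0.04, 2.7], [-1, 4.14], [0.28, 2.66], [-3.11, 3.11]. Speed limits (rad/s): [2.57, 2.57, 3.14, 3.14, 3.14, 3.14].

INTERFACE

Orientations are given as a unit quaternion [w, x, y, z].
In Python, from cell import arm gives the robot as it stands.
- The arm moves only by the tool play_rows, never from a script. Its argument "series" is a list of rows, each an object with "dp": the shift along the tool's x, y, z in units of 30 mm (1.0 is 30 mm), a list of three; "yaw": the turn about the tool's z in units of 6 degrees (1.0 is 6 degrees); "grip": the opening, from 0 (shut) to 1 (fully open). In form: [{"dp": [tx, ty, tz], "yaw": yaw, "grip": grip}, ...]. A call has 1 to 5 rows; each row shifts and turns the commanded pose from where the row before left it, along the tool's axes as they then stand; what a row does not reach is not made up. A row lasts 1/8 s, in which the tool goes at most 62.5 mm and 10.7 degrees, less where a joint would pass 70% of its speed; a pose out of reach is approached as far as the arm can. A call is refused whole if a number of a shift passes 1 or a number of a turn 1, either way. A call with a gripper value outside its range is refused whole. The fingers move at their own pace and stop on an object; "squeeze" is the grip in N (left out, the last holds). Time passes only in rows, so rows that do not move let the fingers close. It gives the time, the measured TCP pose, the force and the opening at its end, in the units of the state.
- arm.state(): the state, without advancing time (a new reading comes with each control period).
- arm.snapshot(name): name is "scene" or "top"; returns the picture (420x560x3 uint8, blue, green, red); there is no depth.
- arm.camera_model(name): a dict with "mtx" (3x3 intrinsics, pixels), "k1" (the pictures are not rectified: a ray, as slopes to the right and down, at radius r is drawn at 1 + k1 r^2 times it, then the intrinsics apply), "world_from_camera" (4x4, takes a point from camera to world coordinates). Camera axes: x right, y down, z forward; pixel columns grow to the right and rows downward; lengths in m; the calibration is good to about 2 mm. A picture is of the moment at which its call begins. camera_model takes no time and is no camera call.
- arm.job_done(): hands the job in, once; it reports no verdict.
The state is a dict: "t": time; "qpos": joint angles; "dq": joint speeds; "joint_torque": joint torques, N m; "eef_pos": TCP position; "tool_rot": TCP orientation; "wrist_force": force on the tool from outside, world axes, zero at the start; "moment": the same for the moment, N m; "gripper_width": opening from 0.0 (shut) to 1.0 (fully open).
Only numpy, scipy, OpenCV 4.12 (cv2) and the standard library are available. Lean on these libraries where they do the work, as an engineer would, in place of code of your own. Each camera call takes 0.05 s, during which the arm holds its last target.

TASK

Show the shopkeeper what the customer is buying: press the call bell to ring it, then point down at the heap of round nuts in the crate, and then point down at the middle-sized of the three steel measures; finish while still pointing at it. To point, hold the fingertips still over the middle of the thing, two to five centimetres above it, for two seconds. Apart from the bell, do not touch or pick up any of the goods, measures or other small things standing about, and travel well above the other goods and measures so that you never seem to point at them.

Things in the scene. Friction and masses are not known exactly. Their poses are not given: they have to be found in the camera images.
- bell (a joint): push cap of the call bell: 0 up, 0.006 m fully pressed, springs back by itself, about 4 N at the bottom. It rings at 4 mm
- bell_top (a point): centre of the top face of the call bell's round steel push cap, 42 mm in diameter, 22 mm above the counter, in a round grey plastic housing 58 mm across and 12 mm high; pressed straight down. It stands at the left or right end of the row of measures
- bell_base: housing of the call bell, fixed to the counter; origin at its underside centre
- crate: open light-wood goods crate, 125 x 330 mm, 55 mm high, fixed; three equal compartments in a row along its y axis, 105 mm between centres; origin at its underside centre, z up
- nuts: heap of whole round nuts, brown balls of 33 mm, filling one compartment of the crate (any of the three), fixed; origin at the middle of the compartment floor, about 6 mm above the counter
- nuts_top (a point): top of the heap of nuts, over the middle of its compartment, 79 mm above the compartment floor and clear of the crate's walls (30 mm lower)
- sugar: heap of palm sugar cakes, brown discs of 43 mm, stacked, filling one compartment of the crate (any of the three), fixed; origin at the middle of the compartment floor, about 6 mm above the counter
- sugar_top (a point): top of the heap of sugar, over the middle of its compartment, 79 mm above the compartment floor and clear of the crate's walls (30 mm lower)
- sticks: heap of cinnamon bark sticks, brown rods of about 100 mm lying side by side along x, filling one compartment of the crate (any of the three), fixed; origin at the middle of the compartment floor, about 6 mm above the counter
- sticks_top (a point): top of the heap of sticks, over the middle of its compartment, 79 mm above the compartment floor and clear of the crate's walls (30 mm lower)
- measure_small: the smallest of three plain open steel cylinders (measures), 73 mm across and 65 mm tall, wall 3 mm, standing loose and empty in a row between the robot and the crate, in any order; origin at its underside centre, z up
- measure_small_rim (a point): centre of the open mouth of the smallest measure, level with its rim, 65 mm above the counter
- measure_mid: the middle-sized of three plain open steel cylinders (measures), 93 mm across and 85 mm tall, wall 3 mm, standing loose and empty in a row between the robot and the crate, in any order; origin at its underside centre, z up
- measure_mid_rim (a point): centre of the open mouth of the middle-sized measure, level with its rim, 85 mm above the counter
- measure_large: the largest of three plain open steel cylinders (measures), 113 mm across and 108 mm tall, wall 3 mm, standing loose and empty in a row between the robot and the crate, in any order; origin at its underside centre, z up
- measure_large_rim (a point): centre of the open mouth of the largest measure, level with its rim, 108 mm above the counter
- jar: lidded glass jar, 72 mm across, 120 mm tall, loose, at the end of the row of measures away from the bell; origin at its underside centre. Leave alone
- can: tin can, 68 mm across, 100 mm tall, loose; origin at its underside centre. Leave alone
- weight: brass scale weight, 56 mm across, 74 mm tall, loose; origin at its underside centre. Leave alone
- tape: cardboard ring, 90 mm across, 24 mm high, lying loose at the left; origin at its underside centre. Leave alone
- scoop: spoon-like scoop lying loose at the right, handle along its x axis. Leave alone
- calculator: desk calculator 160 x 115 mm, 21 mm high, fixed on the counter at the left; origin at its underside centre. Leave alone
Things that resemble listed ones, but are neither listed nor needed, are in the scene too. What is shaped like the measure_mid but turquoise or yellow is not meant. What is shaped like the bell_base but green is not meant.

How it is judged:
By the outcome, as a careful person would: the job done as asked, in the order asked, and still so for the second after the job is handed in, with the robot touching nothing.
It also fails if it takes over 53 s, if anything falls off the work surface, if the arm or the gripper's body presses on something with over 40 N, if the wrist force passes 120 N, or if a joint passes its speed limit or range.

## Working session

There is one attempt and no reset: what is moved stays moved. The work goes in short steps, Python scripts to look and compute and a tool call to move; the robot and the scene stay as the last step left them, time stands still between calls to the robot, and variables do not carry over. Pictures are saved under pics/ and viewed, and the job is handed in when it is done.

Besides the shell and the picture viewer there is one more tool, called as a command line: name --argument value ..., lists and objects as JSON in quotes. play_rows: Moves the arm, as the interface text tells. Its arguments: {"type":"object","properties":{"series":{"type":"array","items":{"type":"object","properties":{"dp":{"type":"array","items":{"type":"number"}},"yaw":{"type":"number"},"grip":{"type":"number"}}}},"squeeze":{"type":"number"}},"required":["series"]}

```bash
mkdir -p pics; python3 - <<'E'
from cell import arm
import cv2,numpy as np
for n in("scene","top"):
    im=arm.snapshot(n); cv2.imwrite(f"pics/{n}0.png",im)
    m=arm.camera_model(n); print(n,np.round(m["mtx"],1).tolist(),m["k1"],np.round(m["world_from_camera"],3).tolist())
s=arm.state();print(s)
E
```

```text
scene [[541.5, 0.0, 292.1], [0.0, 541.5, 211.8], [0.0, 0.0, 1.0]] -0.19044669162050928 [[-0.583, 0.624, -0.521, 1.229], [0.813, 0.436, -0.387, 0.593], [-0.015, -0.649, -0.761, 1.182], [0.0, 0.0, 0.0, 1.0]]
top [[487.3, 0.0, 277.1], [0.0, 487.3, 206.8], [0.0, 0.0, 1.0]] -0.1602618361658166 [[0.017, -0.997, 0.069, 0.392], [-1.0, -0.017, 0.0, 0.06], [0.001, -0.069, -0.998, 1.544], [0.0, 0.0, 0.0, 1.0]]
{'t': 0.1, 'qpos': array([-1.31400407e+00,  3.42634342e-01,  1.52488152e+00, -1.54290902e-05,
        1.27540398e+00, -1.46009511e-01]), 'dq': array([ 0.00122445, -0.00408136, -0.00271201,  0.00079123,  0.00147801,
        0.00066011]), 'joint_torque': array([ 1.21259967e-03, -4.32006848e+01, -2.44693476e+01,  7.18639302e-02,
        5.26133215e-02, -4.95519964e-05]), 'eef_pos': array([ 0.20572115, -0.48263845,  0.22613812]), 'tool_rot': array([-6.62164300e-04,  9.79786637e-01,  2.00044258e-01, -4.41060040e-05]), 'wrist_force': array([-0.39069927, -0.51152342, -0.62326012]), 'moment': array([-0.04208177,  0.02441608, -0.01512615]), 'gripper_width': 1.000718401663408}
```

View pics/scene0.png

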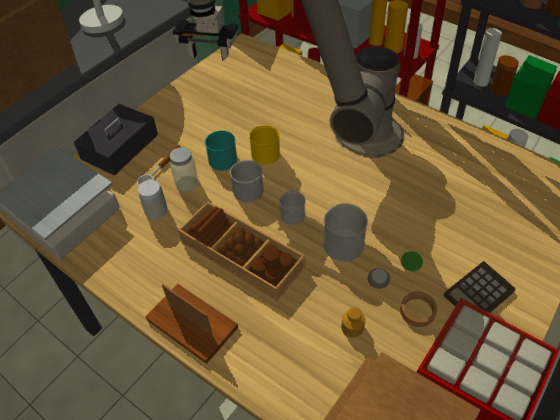

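View pics/top0.png

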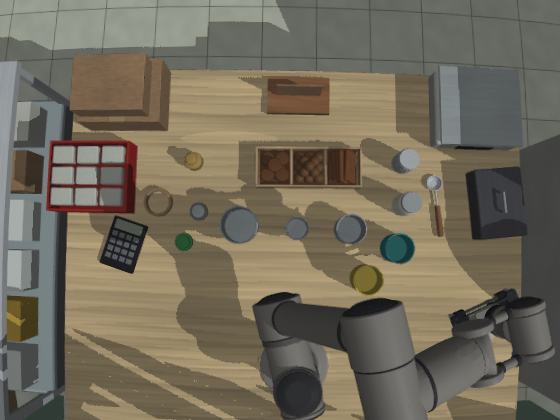

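```bash
python3 - <<'E'
import cv2
im=cv2.imread("pics/top0.png"); c=im[40:260,150:450]; cv2.imwrite("pics/topc.png",cv2.resize(c,None,fx=2.66,fy=2.66,interpolation=cv2.INTER_CUBIC))
E
```

```text
(no output)
```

View pics/topc.png

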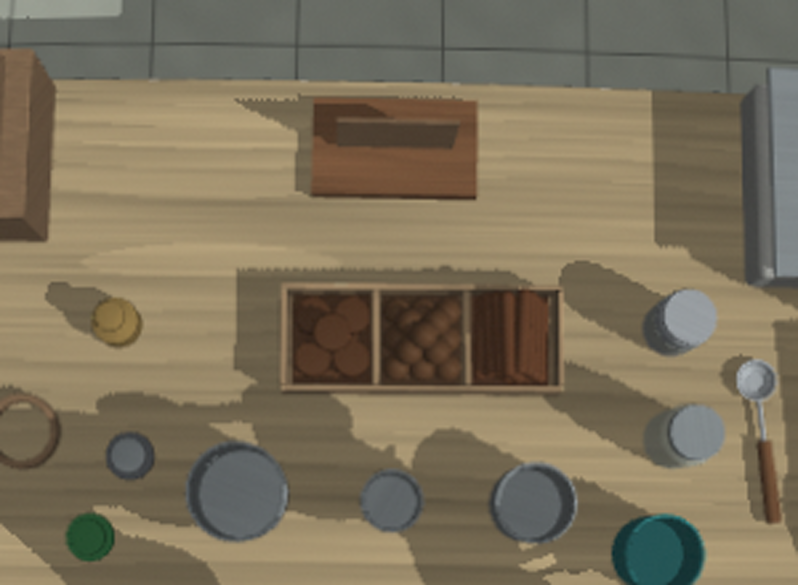

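The top view shows the bell at (199,211), left of the large measure (239,225), small measure (297,228) and mid measure (350,229). The nuts are in the middle compartment at about (309,167). I'll enlarge both views for precise readings.

```bash
python3 - <<'E'
import cv2,numpy as np
def crop(n,x,y,w,h,f,o):
    im=cv2.imread(n)[y:y+h,x:x+w]; im=cv2.resize(im,None,fx=f,fy=f,interpolation=cv2.INTER_CUBIC)
    return im
a=crop("pics/top0.png",180,190,60,60,6,0);b=crop("pics/top0.png",325,200,60,60,6,0)
cv2.imwrite("pics/t_zoom.png",np.hstack([a,b]))
a=crop("pics/scene0.png",355,255,50,50,7,0);b=crop("pics/scene0.png",222,155,50,50,7,0)
cv2.imwrite("pics/s_zoom.png",np.hstack([a,b]))
cv2.imwrite("pics/s_crate.png",crop("pics/scene0.png",170,195,140,105,5,0))
E
```

```text
(no output)
```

View pics/t_zoom.png

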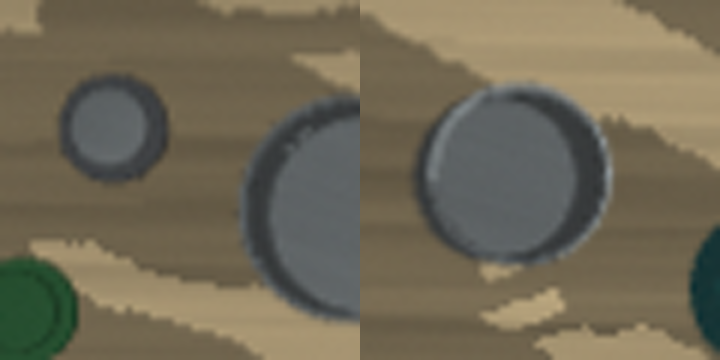

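View pics/s_zoom.png

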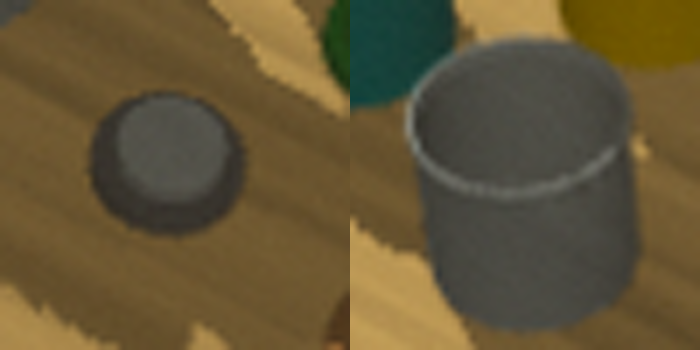

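View pics/s_crate.png

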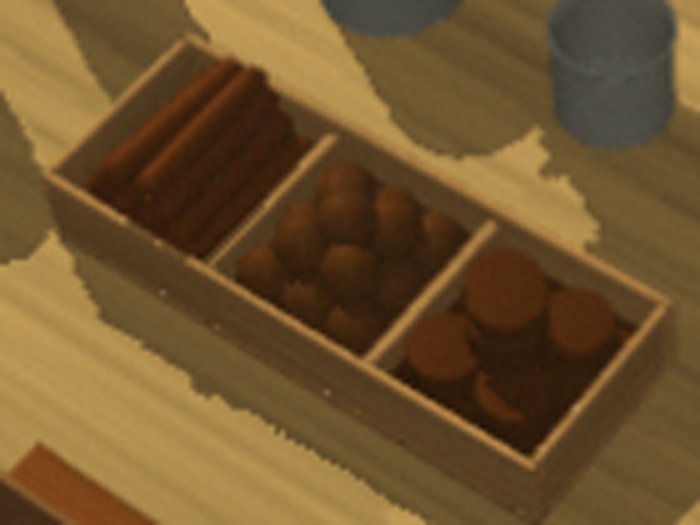

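```bash
cat > h.py <<'E'
from cell import arm
import cv2,numpy as np
def w(n,u,v,z):
    m=arm.camera_model(n);K=np.array(m["mtx"]);T=np.array(m["world_from_camera"])
    p=cv2.undistortPoints(np.array([[[u,v]]],float),K,np.array([m["k1"],0,0,0,0.]))[0,0]
    d=T[:3,:3]@[p[0],p[1],1];o=T[:3,3]
    return (o+d*(z-o[2])/d[2])[:2]
E
python3 - <<'E'
from h import *
T=lambda u,v,f,x,y:((u+.5)/f-.5+x,(v+.5)/f-.5+y)
print("bell",w("top",*T(107.5,127,6,180,190),.022),w("scene",*T(173,147,7,355,255),.022))
print("mid",w("top",*T(155,174,6,325,200),.085),w("scene",*T(169,117,7,222,155),.085))
c=[w("top",*T(u,v,2.66,150,40),.055) for u,v in[(281,284),(563,287),(563,391),(281,391)]]
print("crate top",c,np.mean(c,0))
c=[w("scene",*T(u,v,5,170,195),.055) for u,v in[(188,38),(668,303),(533,465),(48,175)]]
print("crate sc",c,np.mean(c,0))
for nm,p,z in[("large",(238,490),.108),("small",(391,499),.065),("jar",(695,430),.12),("weight",(113,317),.074),("can",(687,318),.1)]: print(nm,w("top",*T(*p,2.66,150,40),z))
E
```

```text
bell [0.47987501 0.31064536] [0.48146514 0.3124433 ]
mid [ 0.43049037 -0.16050787] [ 0.4301275  -0.16194872]
crate top [array([0.68049539, 0.13145023]), array([ 0.68350068, -0.19808207]), array([ 0.56106685, -0.19815675]), array([0.55514892, 0.12876736])] [ 0.62005296 -0.03400531]
crate sc [array([ 0.56471205, -0.19543158]), array([0.55981367, 0.12855383]), array([0.67828238, 0.13047888]), array([ 0.68268136, -0.19264585])] [ 0.62137237 -0.03226118]
large [0.43822715 0.17180262]
small [4.32381299e-01 3.29164578e-04]
jar [ 0.51294086 -0.33624015]
weight [0.63574137 0.32346786]
can [ 0.64257397 -0.33335908]
```

Bell (0.4805, 0.3115), nuts (0.6207, -0.033), mid measure (0.4303, -0.161); both views agree to 2 mm. With the tool's y along world y, the gripper body would hit the large measure while pressing the bell. I'll turn the tool x to world +y first (about −67°), shutting the fingers and rising as it turns.

play_rows --series '[{"dp":[0,0,-0.3],"yaw":-1,"grip":0},{"dp":[0,0,-0.3],"yaw":-1,"grip":0},{"dp":[0,0,-0.3],"yaw":-1,"grip":0},{"dp":[0,0,-0.3],"yaw":-1,"grip":0},{"dp":[0,0,0],"yaw":-1,"grip":0}]'

```text
t: 0.72
eef_pos: [0.2058, -0.4831, 0.2631]
tool_rot: [0.0, 0.894, 0.448, -0.0]
wrist_force: [0.4, 0.3, 0.2]
gripper_width: 0.505
```

play_rows --series '[{"dp":[0,0,0],"yaw":-1,"grip":0},{"dp":[0,0,0],"yaw":-1,"grip":0},{"dp":[0,0,0],"yaw":-1,"grip":0},{"dp":[0,0,0],"yaw":-1,"grip":0},{"dp":[0,0,0],"yaw":-1,"grip":0}]'

```text
t: 1.35
eef_pos: [0.2058, -0.4828, 0.2623]
tool_rot: [-0.0, 0.747, 0.664, 0.0]
wrist_force: [-0.7, 0.2, 0.8]
gripper_width: 0.009
```

play_rows --series '[{"dp":[0,0,0],"yaw":-1,"grip":0},{"dp":[0,0,0],"yaw":-0.15,"grip":0},{"dp":[0,0,0],"yaw":0,"grip":0}]'

```text
t: 1.72
eef_pos: [0.2058, -0.4829, 0.2625]
tool_rot: [-0.0, 0.708, 0.706, 0.0]
wrist_force: [0.3, 0.4, -0.0]
gripper_width: 0.005
```

play_rows --series '[{"dp":[0.4,0.5,0],"yaw":0,"grip":0},{"dp":[0.8,1,0],"yaw":0,"grip":0},{"dp":[0.8,1,0],"yaw":0,"grip":0},{"dp":[0.8,1,0],"yaw":0,"grip":0},{"dp":[0.8,1,0],"yaw":0,"grip":0}]'

```text
t: 2.35
eef_pos: [0.3424, -0.3731, 0.2628]
tool_rot: [0.0, 0.707, 0.707, 0.0]
wrist_force: [0.4, 0.0, 0.5]
gripper_width: 0.004
```

play_rows --series '[{"dp":[1,0.8,0],"yaw":0,"grip":0},{"dp":[1,0.8,0],"yaw":0,"grip":0},{"dp":[1,0.8,0],"yaw":0,"grip":0},{"dp":[1,0.6,0],"yaw":0,"grip":0},{"dp":[1,0.4,0],"yaw":0,"grip":0}]'

```text
t: 2.98
eef_pos: [0.4438, -0.2227, 0.2627]
tool_rot: [-0.0, 0.707, 0.707, 0.0]
wrist_force: [0.7, -0.2, -1.0]
gripper_width: 0.008
```

play_rows --series '[{"dp":[1,0.2,0],"yaw":0,"grip":0},{"dp":[1,0.2,0],"yaw":0,"grip":0},{"dp":[1,0,0],"yaw":0,"grip":0},{"dp":[1,0,0],"yaw":0,"grip":0},{"dp":[1,0,0],"yaw":0,"grip":0}]'

```text
t: 3.6
eef_pos: [0.4547, -0.0729, 0.2628]
tool_rot: [-0.0, 0.707, 0.707, 0.0]
wrist_force: [0.5, 0.1, 0.8]
gripper_width: 0.006
```

play_rows --series '[{"dp":[1,0,0],"yaw":0,"grip":0},{"dp":[1,0,0],"yaw":0,"grip":0},{"dp":[1,0,0],"yaw":0,"grip":0},{"dp":[1,0,0],"yaw":0,"grip":0},{"dp":[1,0,0],"yaw":0,"grip":0}]'

```text
t: 4.22
eef_pos: [0.4544, 0.077, 0.2628]
tool_rot: [-0.0, 0.707, 0.707, 0.0]
wrist_force: [0.3, -0.3, -0.2]
gripper_width: 0.002
```

play_rows --series '[{"dp":[1,0.2,0],"yaw":0,"grip":0},{"dp":[1,0.2,0],"yaw":0,"grip":0},{"dp":[1,0.2,0],"yaw":0,"grip":0},{"dp":[1,0.2,0],"yaw":0,"grip":0},{"dp":[1,0.07,0],"yaw":0,"grip":0}]'

```text
t: 4.85
eef_pos: [0.4805, 0.2269, 0.2627]
tool_rot: [-0.0, 0.707, 0.707, 0.0]
wrist_force: [1.0, -0.1, 0.1]
gripper_width: 0.006
```

play_rows --series '[{"dp":[1,0,0],"yaw":0,"grip":0},{"dp":[1,0,0],"yaw":0,"grip":0},{"dp":[0.8,0,0],"yaw":0,"grip":0},{"dp":[0,0,0],"yaw":0,"grip":0}]'

```text
t: 5.35
eef_pos: [0.48, 0.3109, 0.2624]
tool_rot: [-0.0, 0.706, 0.708, -0.0]
wrist_force: [-0.1, 0.6, -0.1]
gripper_width: 0.007
```

play_rows --series '[{"dp":[0,0,1],"yaw":0,"grip":0},{"dp":[0,0,1],"yaw":0,"grip":0},{"dp":[0,0,1],"yaw":0,"grip":0},{"dp":[0,0,1],"yaw":0,"grip":0},{"dp":[0,0,1],"yaw":0,"grip":0}]'

```text
t: 5.98
eef_pos: [0.4808, 0.3084, 0.112]
tool_rot: [0.0, 0.708, 0.707, -0.0]
wrist_force: [-0.9, -0.4, 0.3]
gripper_width: -0.002
```

play_rows --series '[{"dp":[0,0,1],"yaw":0,"grip":0},{"dp":[0,0,1],"yaw":0,"grip":0},{"dp":[0,0,0.6],"yaw":0,"grip":0},{"dp":[0,0,0],"yaw":0,"grip":0}]'

```text
t: 6.48
eef_pos: [0.48, 0.308, 0.0336]
tool_rot: [-0.0, 0.707, 0.707, -0.002]
wrist_force: [0.4, -0.6, 0.2]
gripper_width: 0.004
```

```bash
python3 - <<'E'
from h import *
im=arm.snapshot("scene"); cv2.imwrite("pics/bell1.png",cv2.resize(im[170:340,270:470],None,fx=4,fy=3.5*4/3.5,interpolation=cv2.INTER_CUBIC)[:600])
E
```

```text
(no output)
```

View pics/bell1.png

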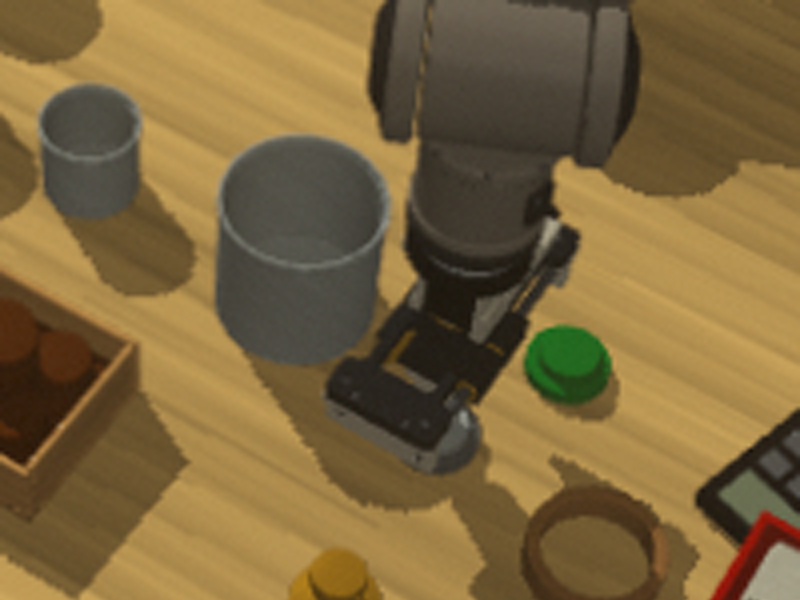

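The shut fingers are over the bell cap at about (445,440) in the crop, clear of the large measure, and the force is near zero. I'll press slowly.

play_rows --series '[{"dp":[0.1,0,0.3],"yaw":0,"grip":0},{"dp":[0,0,0.1],"yaw":0,"grip":0},{"dp":[0,0,0.07],"yaw":0,"grip":0},{"dp":[0,0,0.05],"yaw":0,"grip":0},{"dp":[0,0,0.03],"yaw":0,"grip":0}]'

```text
t: 7.15
eef_pos: [0.4813, 0.312, 0.0184]
tool_rot: [0.0, 0.707, 0.707, 0.0]
wrist_force: [-2.0, 0.5, 2.1]
gripper_width: 0.006
```

play_rows --series '[{"dp":[0,0,0.05],"yaw":0,"grip":0},{"dp":[0,0,0.04],"yaw":0,"grip":0},{"dp":[0,0,0],"yaw":0,"grip":0}]'

```text
t: 7.52
eef_pos: [0.4813, 0.3121, 0.0162]
tool_rot: [0.0, 0.707, 0.707, 0.0]
wrist_force: [-3.9, 0.4, 8.8]
gripper_width: 0.006
```

8.8 N exceeds the 4 N bottom force and z = 0.016, so the cap is fully down and the bell has rung. Now straight up, then over to the nuts.

play_rows --series '[{"dp":[0,0,-0.4],"yaw":0,"grip":0},{"dp":[0,0,-0.8],"yaw":0,"grip":0},{"dp":[0,0,-1],"yaw":0,"grip":0},{"dp":[0,0,-1],"yaw":0,"grip":0},{"dp":[0,0,-1],"yaw":0,"grip":0}]'

```text
t: 8.15
eef_pos: [0.4812, 0.3116, 0.1427]
tool_rot: [0.0, 0.707, 0.707, -0.0]
wrist_force: [0.7, 0.0, 0.3]
gripper_width: 0.004
```

play_rows --series '[{"dp":[0,0,-1],"yaw":0,"grip":0},{"dp":[0,0,-1],"yaw":0,"grip":0},{"dp":[0,0,-1],"yaw":0,"grip":0},{"dp":[0,0,-1],"yaw":0,"grip":0},{"dp":[0,0,0],"yaw":0,"grip":0}]'

```text
t: 8.78
eef_pos: [0.4822, 0.3121, 0.264]
tool_rot: [0.001, 0.707, 0.707, 0.002]
wrist_force: [0.1, -0.1, 0.3]
gripper_width: 0.007
```

play_rows --series '[{"dp":[-0.6,0.2,0],"yaw":0,"grip":0},{"dp":[-1,0.4,0],"yaw":0,"grip":0},{"dp":[-1,0.4,0],"yaw":0,"grip":0},{"dp":[-1,0.4,0],"yaw":0,"grip":0},{"dp":[-1,0.4,0],"yaw":0,"grip":0}]'

```text
t: 9.4
eef_pos: [0.535, 0.1714, 0.2598]
tool_rot: [-0.001, 0.707, 0.707, -0.001]
wrist_force: [0.6, 0.1, 0.2]
gripper_width: 0.006
```

play_rows --series '[{"dp":[-1,0.4,0],"yaw":0,"grip":0},{"dp":[-1,0.4,0],"yaw":0,"grip":0},{"dp":[-1,0.4,0],"yaw":0,"grip":0},{"dp":[-1,0.4,0],"yaw":0,"grip":0},{"dp":[-1,0.4,0],"yaw":0,"grip":0}]'

```text
t: 10.02
eef_pos: [0.5946, 0.0214, 0.2597]
tool_rot: [-0.001, 0.708, 0.707, -0.001]
wrist_force: [0.9, -0.3, -0.3]
gripper_width: 0.004
```

play_rows --series '[{"dp":[-0.9,0.43,0],"yaw":0,"grip":0},{"dp":[-0.9,0.44,0],"yaw":0,"grip":0},{"dp":[0,0,0],"yaw":0,"grip":0}]'

```text
t: 10.4
eef_pos: [0.6208, -0.0333, 0.2593]
tool_rot: [-0.001, 0.708, 0.706, -0.001]
wrist_force: [-0.8, 0.7, -0.4]
gripper_width: 0.006
```

play_rows --series '[{"dp":[0,0,1],"yaw":0,"grip":0},{"dp":[0,0,1],"yaw":0,"grip":0},{"dp":[0,0,1],"yaw":0,"grip":0},{"dp":[0,0,0.9],"yaw":0,"grip":0},{"dp":[0,0,0.5],"yaw":0,"grip":0}]'

```text
t: 11.02
eef_pos: [0.6196, -0.0299, 0.1273]
tool_rot: [-0.002, 0.707, 0.707, -0.001]
wrist_force: [0.3, 0.8, -0.4]
gripper_width: 0.005
```

```bash
python3 - <<'E'
from h import *
im=arm.snapshot("scene"); cv2.imwrite("pics/nuts1.png",cv2.resize(im[130:310,150:350],None,fx=3.3,fy=3.3,interpolation=cv2.INTER_CUBIC))
s=arm.state();print(s['eef_pos'],s['t'])
E
```

```text
[ 0.61915681 -0.02981695  0.12595201] 11.075
```

View pics/nuts1.png

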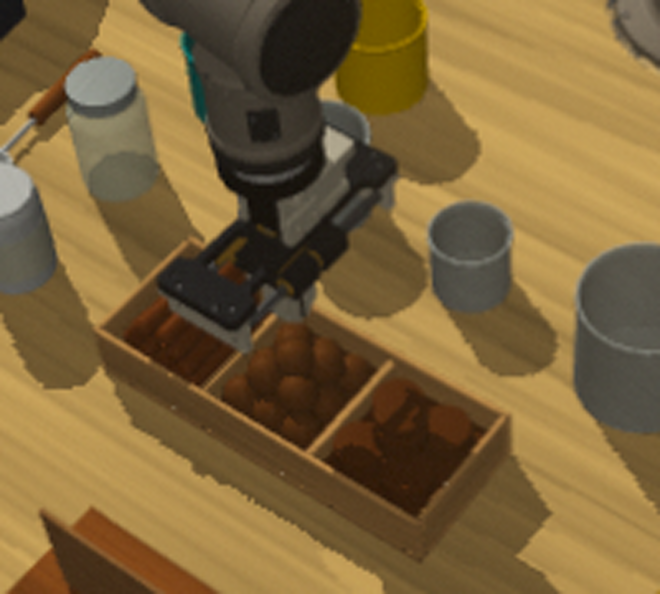

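```bash
python3 - <<'E'
from h import *
def pr(n,P):
    m=arm.camera_model(n);K=np.array(m["mtx"]);T=np.linalg.inv(np.array(m["world_from_camera"]))
    return cv2.projectPoints(np.array([P],float),cv2.Rodrigues(T[:3,:3])[0],T[:3,3],K,np.array([m["k1"],0,0,0,0.]))[0][0,0]
for P in([.6192,-.0298,.126],[.6207,-.033,.085],[.6207,-.033,.055]):
    u=pr("scene",P); print(u,(u-[150,130])*3.3, pr("top",P))
im=arm.snapshot("top"); cv2.imwrite("pics/nutst.png",cv2.resize(im[130:250,230:380],None,fx=4.5,fy=4.5,interpolation=cv2.INTER_CUBIC))
im=arm.snapshot("scene"); cv2.imwrite("pics/nuts2.png",cv2.resize(im[165:255,185:285],None,fx=6,fy=6,interpolation=cv2.INTER_CUBIC))
print(arm.state()['eef_pos'])
E
```

```text
[238.19395964 224.98276779] [291.04006681 313.44313371] [308.66115374 163.31076711]
[238.31696612 234.81226957] [291.4459882  345.88048957] [308.84019696 164.97356383]
[239.36090795 241.85813175] [294.89099622 369.13183478] [308.20329235 166.47065916]
[ 0.62068398 -0.03003265  0.12902151]
```

View pics/nutst.png

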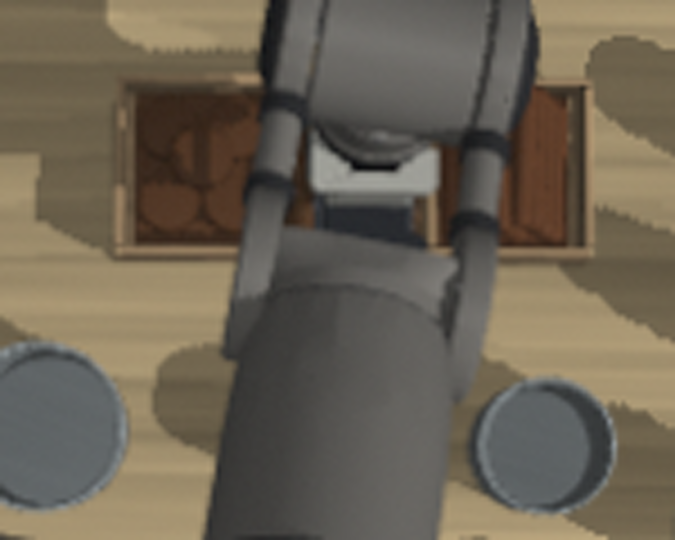

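View pics/nuts2.png

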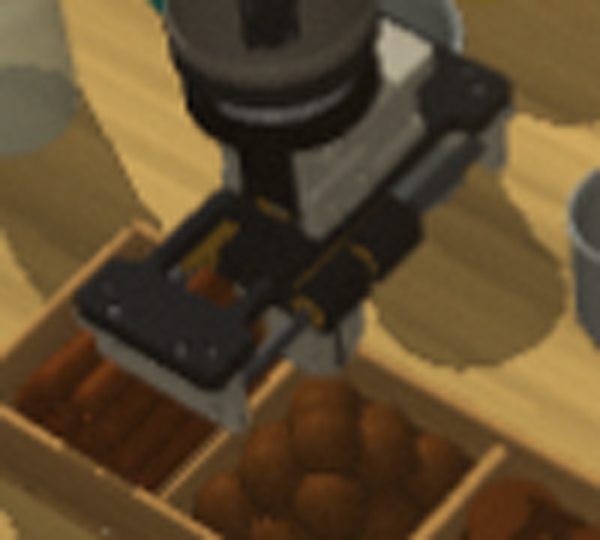

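The shut tips show at about (240,227) in the scene picture. That is just above the nuts' top at (239,233), as projected, and about 42 mm up. I'll drop 8 mm, shift 3 mm and hold.

play_rows --series '[{"dp":[-0.1,0,0.27],"yaw":0,"grip":0},{"dp":[0,0,0],"yaw":0,"grip":0},{"dp":[0,0,0],"yaw":0,"grip":0},{"dp":[0,0,0],"yaw":0,"grip":0},{"dp":[0,0,0],"yaw":0,"grip":0}]'

```text
t: 11.8
eef_pos: [0.6213, -0.0331, 0.1216]
tool_rot: [0.0, 0.707, 0.707, 0.0]
wrist_force: [-0.6, -0.2, 0.0]
gripper_width: 0.005
```

play_rows --series '[{"dp":[0,0,0],"yaw":0,"grip":0},{"dp":[0,0,0],"yaw":0,"grip":0},{"dp":[0,0,0],"yaw":0,"grip":0},{"dp":[0,0,0],"yaw":0,"grip":0},{"dp":[0,0,0],"yaw":0,"grip":0}]'

```text
t: 12.42
eef_pos: [0.6212, -0.0332, 0.1214]
tool_rot: [0.0, 0.707, 0.707, -0.0]
wrist_force: [-0.3, -0.1, -0.7]
gripper_width: 0.003
```

play_rows --series '[{"dp":[0,0,0],"yaw":0,"grip":0},{"dp":[0,0,0],"yaw":0,"grip":0},{"dp":[0,0,0],"yaw":0,"grip":0},{"dp":[0,0,0],"yaw":0,"grip":0},{"dp":[0,0,0],"yaw":0,"grip":0}]'

```text
t: 13.05
eef_pos: [0.6212, -0.0331, 0.1214]
tool_rot: [0.0, 0.707, 0.707, -0.0]
wrist_force: [-0.4, 0.6, 0.4]
gripper_width: 0.004
```

play_rows --series '[{"dp":[0,0,0],"yaw":0,"grip":0},{"dp":[0,0,0],"yaw":0,"grip":0},{"dp":[0,0,0],"yaw":0,"grip":0},{"dp":[0,0,0],"yaw":0,"grip":0},{"dp":[0,0,0],"yaw":0,"grip":0}]'

```text
t: 13.68
eef_pos: [0.6212, -0.0332, 0.1214]
tool_rot: [0.0, 0.707, 0.707, -0.0]
wrist_force: [0.1, -0.1, 0.4]
gripper_width: 0.003
```

play_rows --series '[{"dp":[0,0,0],"yaw":0,"grip":0},{"dp":[0,0,0],"yaw":0,"grip":0},{"dp":[0,0,0],"yaw":0,"grip":0}]'

```text
t: 14.05
eef_pos: [0.6212, -0.0332, 0.1214]
tool_rot: [0.0, 0.707, 0.707, -0.0]
wrist_force: [0.0, 0.1, 0.1]
gripper_width: 0.007
```

Held for 2.3 s, 36 mm above the nuts. Next is the mid measure.

play_rows --series '[{"dp":[0,0,-0.8],"yaw":0,"grip":0},{"dp":[0,0,-1],"yaw":0,"grip":0},{"dp":[0,0,-1],"yaw":0,"grip":0},{"dp":[0,0,-1],"yaw":0,"grip":0},{"dp":[0,0,-0.8],"yaw":0,"grip":0}]'

```text
t: 14.68
eef_pos: [0.6213, -0.0332, 0.2609]
tool_rot: [0.001, 0.707, 0.707, 0.0]
wrist_force: [-0.9, -0.3, -1.1]
gripper_width: 0.002
```

play_rows --series '[{"dp":[-0.61,-0.91,0],"yaw":0,"grip":0},{"dp":[-0.61,-0.91,0],"yaw":0,"grip":0},{"dp":[-0.61,-0.91,0],"yaw":0,"grip":0},{"dp":[-0.61,-0.91,0],"yaw":0,"grip":0},{"dp":[-0.61,-0.91,0],"yaw":0,"grip":0}]'

```text
t: 15.3
eef_pos: [0.4837, -0.1251, 0.2595]
tool_rot: [0.0, 0.707, 0.707, 0.0]
wrist_force: [-0.2, 0.1, 0.2]
gripper_width: 0.005
```

play_rows --series '[{"dp":[-0.61,-0.91,0],"yaw":0,"grip":0},{"dp":[-0.61,-0.91,0],"yaw":0,"grip":0},{"dp":[0,0,0],"yaw":0,"grip":0}]'

```text
t: 15.68
eef_pos: [0.4289, -0.162, 0.2598]
tool_rot: [0.0, 0.708, 0.706, -0.0]
wrist_force: [0.0, 0.6, -0.2]
gripper_width: 0.006
```

play_rows --series '[{"dp":[0,0.04,1],"yaw":0,"grip":0},{"dp":[0,0,1],"yaw":0,"grip":0},{"dp":[0,0,1],"yaw":0,"grip":0},{"dp":[0,0,1],"yaw":0,"grip":0},{"dp":[0,0,0.6],"yaw":0,"grip":0}]'

```text
t: 16.3
eef_pos: [0.4315, -0.1604, 0.12]
tool_rot: [-0.001, 0.707, 0.707, -0.0]
wrist_force: [-0.4, -0.7, -0.3]
gripper_width: 0.006
```

play_rows --series '[{"dp":[0,0,0],"yaw":0,"grip":0},{"dp":[0,0,0],"yaw":0,"grip":0}]'

```text
t: 16.55
eef_pos: [0.4321, -0.1612, 0.1221]
tool_rot: [0.001, 0.707, 0.707, 0.0]
wrist_force: [-1.0, -0.4, -0.2]
gripper_width: 0.005
```

```bash
python3 - <<'E'
from h import *
im=arm.snapshot("scene"); cv2.imwrite("pics/mid1.png",cv2.resize(im[110:310,150:400],None,fx=3,fy=3,interpolation=cv2.INTER_CUBIC))
s=arm.state();print(s['eef_pos'],s['t'])
E
```

```text
[ 0.43208141 -0.16132796  0.12227845] 16.6
```

View pics/mid1.png

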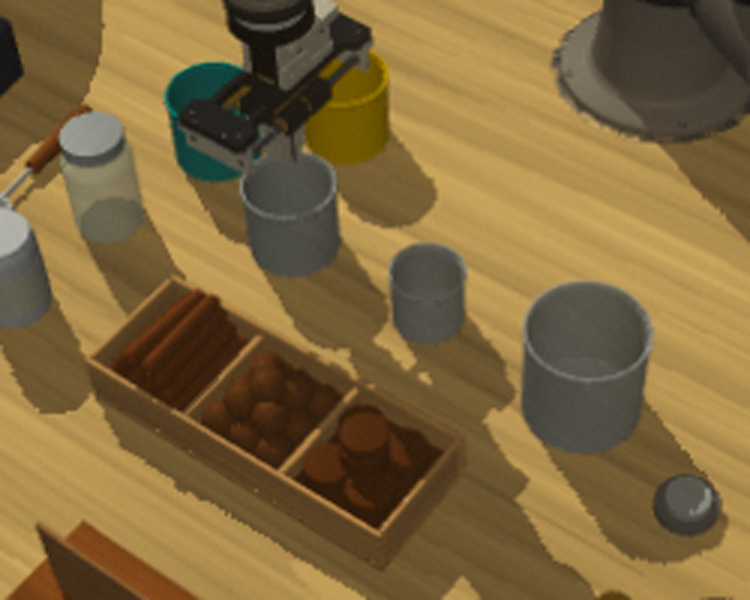

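The shut tips at (290,160) in the crop sit above the mid measure's mouth, whose centre is at about (291,190). Nothing else has moved and the bell cap is back up at (687,497). I'll hold here.

play_rows --series '[{"dp":[0,0,0],"yaw":0,"grip":0},{"dp":[0,0,0],"yaw":0,"grip":0},{"dp":[0,0,0],"yaw":0,"grip":0},{"dp":[0,0,0],"yaw":0,"grip":0},{"dp":[0,0,0],"yaw":0,"grip":0}]'

```text
t: 17.23
eef_pos: [0.4312, -0.1612, 0.1214]
tool_rot: [0.0, 0.707, 0.707, -0.0]
wrist_force: [0.1, 0.2, 0.2]
gripper_width: 0.001
```

play_rows --series '[{"dp":[0,0,0],"yaw":0,"grip":0},{"dp":[0,0,0],"yaw":0,"grip":0},{"dp":[0,0,0],"yaw":0,"grip":0},{"dp":[0,0,0],"yaw":0,"grip":0},{"dp":[0,0,0],"yaw":0,"grip":0}]'

```text
t: 17.85
eef_pos: [0.4313, -0.1612, 0.1214]
tool_rot: [0.0, 0.707, 0.707, -0.0]
wrist_force: [-0.6, -0.2, 0.4]
gripper_width: 0.004
```

play_rows --series '[{"dp":[0,0,0],"yaw":0,"grip":0},{"dp":[0,0,0],"yaw":0,"grip":0},{"dp":[0,0,0],"yaw":0,"grip":0},{"dp":[0,0,0],"yaw":0,"grip":0},{"dp":[0,0,0],"yaw":0,"grip":0}]'

```text
t: 18.48
eef_pos: [0.4312, -0.1612, 0.1214]
tool_rot: [0.0, 0.707, 0.707, -0.0]
wrist_force: [0.5, -0.1, 0.2]
gripper_width: 0.006
```

play_rows --series '[{"dp":[0,0,0],"yaw":0,"grip":0},{"dp":[0,0,0],"yaw":0,"grip":0},{"dp":[0,0,0],"yaw":0,"grip":0},{"dp":[0,0,0],"yaw":0,"grip":0},{"dp":[0,0,0],"yaw":0,"grip":0}]'

```text
t: 19.1
eef_pos: [0.4312, -0.1612, 0.1214]
tool_rot: [0.0, 0.707, 0.707, -0.0]
wrist_force: [0.2, -0.5, -0.7]
gripper_width: 0.005
```

```bash
python3 - <<'E'
from h import *
s=arm.state();print(s['eef_pos'],s['t'],np.abs(s['dq']).max(),s['wrist_force'])
print(arm.job_done())
E
```

```text
[ 0.43124241 -0.1611865   0.12141096] 19.1 0.002052302634420952 [ 0.23351371 -0.5258159  -0.68730985]
the job is handed in; nothing more can be done
None
```

I rang the bell, pointed at the nuts, then pointed at the middle-sized measure, and handed the job in at t = 19.1 s while still pointing at it.

- **Bell:** I pressed the cap with shut fingers until it stopped, at z = 0.016 with 8.8 N. That is past the 4 mm ring depth, though nothing reports the ring itself. A later picture shows the cap back up.
- **Nuts:** I held still for about 2.3 s over the middle compartment, about 36 mm above the top of the heap.
- **Middle-sized measure:** I held still for about 2.5 s, about 36 mm above the rim and 1 mm from its measured centre.

Travel was at about 0.26 m, at least 14 cm above every other small object. In the last picture the measures, jar and crate looked undisturbed, and the final wrist force was only sensor noise. The two cameras agreed on positions to about 2 mm, and no check failed.

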